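# Touch round the four heart pads of the chest trainer

## Robot

A 6-joint arm with a two-finger parallel gripper is mounted at the origin on the work surface. World frame = base frame: x ahead of the robot, y to its left, z up, the work surface at z = 0. Lengths are in m, angles in degrees, forces in N, time in s.
With the tool pointing down it reaches from about 0.275 to 0.75 m from the base axis. Payload 10.2 kg.
Tool frame: the origin (TCP) lies at the very end of the fingers, on their centre line; the grasp point (between the pads) lies 19 mm behind it; z points along the fingers, y is the line along which they close (so a half turn about z gives the same grasp; the last joint's range is limited). The gripper opens to 88 mm and grips with 3 to 60 N. Pads are 18 mm wide; open, the fingers measure 123 mm over their backs; the gripper's body (75 mm by 187 mm) begins 45 mm behind the grasp point.
Start: joints at [-77.258, 17.928, 85.812, -0, 76.261, -12.8], TCP at [0.226, -0.474, 0.209] pointing down, gripper open.
Joint ranges: [-168.41, 168.41], [-55.51, 124.54], [10.69, 146.95], [-70.63, 250.63], [1, 178], [-165.06, 165.06]. Speed limits (degrees/s): [136.94, 136.94, 172.46, 180, 180, 180].

## Interface

Orientations are given as a 3x3 rotation matrix whose columns are the frame's x, y, z axes.
In Python, from rig import robot gives the robot as it stands. The module is installed in compiled form; this text tells all that it offers.
- The arm moves only by the shell command python3 -m jog 'ROWS' [FORCE]. ROWS is JSON, a list of rows, each an object with "grip": the finger opening in mm, from 0 to 88.1; "translation": the shift along the tool's x, y, z in mm, a list of three; "rotation": the turn, a rotation vector about the tool's x, y, z in degrees, a list of three. A call has 1 to 20 rows; each row shifts and turns the commanded pose from where the row before left it, along the tool's axes as they then stand; what a row does not reach is not made up. A row lasts 1/12 s, in which the tool goes at most 41.7 mm and 7.16 degrees, less where a joint would pass 70% of its speed; a pose out of reach is approached as far as the arm can. A call is refused whole if a number of a shift passes 41.7 or a number of a turn 7.16, either way. A call with a gripper value outside its range is refused whole. The fingers move at their own pace and stop on an object; FORCE is the grip in N (left out, the last holds). Time passes only in rows, so rows that do not move let the fingers close. It gives the time, the measured TCP pose, the force, the opening and the grip force at its end, in the units of the state.
- robot.observe(): the state, without advancing time (a new reading comes with each control period).
- robot.grab_frame(name): name is "side" or "top" or "wrist"; returns a dict with "frame" (384x512x3 uint8, blue, green, red), "intrinsics" (3x3 intrinsics, pixels), "rvec" (rotation vector, rad) and "tvec" (3), from world to camera coordinates, as OpenCV has them. Camera axes: x right, y down, z forward; pixel columns grow to the right and rows downward; lengths in m; the calibration is good to about 2 mm. A picture is of the moment at which its call begins. There is no depth.
- robot.sign_off(): hands the job in; it is judged then, once.
The state is a dict: "clock": time; "joint_positions": joint angles; "qd": joint speeds; "joint_torque": joint torques, N m; "tcp_pos": TCP position; "tool_rot": TCP orientation; "wrist_force": force on the tool from outside, world axes, zero at the start; "torque": the same for the moment, N m; "width": finger opening in m; "grip_force": force on a finger pad.
Only numpy, scipy, OpenCV 4.12 (cv2) and the standard library are available. Lean on these libraries where they do the work, as an engineer would, in place of code of your own. Each camera call takes 0.05 s, during which the arm holds its last target. There are 200 camera calls.

## Task

Check the chest trainer's heart pads before class: with the fingertips press the aortic (blue), then the pulmonary (yellow), then the tricuspid (green), then the mitral (black) pad, in the order in which the students listen. Press each one lightly, so that it gives a few millimetres but never goes down to its stop, stay on it for about a second so that its sound plays, and come right off it before going on. Pick nothing up, and leave the trainer and the things lying on and around it where they are.

Things in the scene. Friction and masses are not known exactly. Their poses are not given: they have to be found in the camera images.
- trainer: Chest trainer: front of an adult torso in tan plastic lying on its back, no head or arms, 435 mm long, 384 mm over the shoulders, chest 90 mm high, nearly flat on top; loose, about 2.7 kg. Origin: on the counter under mid-chest; x towards the neck (ends 235 mm away; waist cut 200 mm the other way), y to the manikin's own right, z up. Four coloured round pads stand on the chest.
- aortic_top (a point): Centre of the top face of the blue aortic pad, a flat silicone-faced disc 32 mm across in a white collar 41 mm across, standing 10 mm above the chest (top 100 mm above the counter); 70 mm to +x and 33 mm to +y of the trainer's origin: upper chest, the manikin's own right of the breastbone. It moves down with the pad; z is up.
- aortic (a joint): How far the blue aortic pad is pressed down, in m: 0 at rest, 0.008 at its hard stop. A spring returns it; it takes about 1.5 N to start, 4 N at 2 mm, 8 N at 5 mm and 12 N at the stop.
- pulmonary_top (a point): Centre of the top face of the yellow pulmonary pad, a flat silicone-faced disc 32 mm across in a white collar 41 mm across, standing 10 mm above the chest (top 100 mm above the counter); 70 mm to +x and 33 mm to -y: upper chest, the manikin's own left of the breastbone, level with the aortic pad. It moves down with the pad; z is up.
- pulmonary (a joint): How far the yellow pulmonary pad is pressed down, in m: 0 at rest, 0.008 at its hard stop. A spring returns it; it takes about 1.5 N to start, 4 N at 2 mm, 8 N at 5 mm and 12 N at the stop.
- tricuspid_top (a point): Centre of the top face of the green tricuspid pad, a flat silicone-faced disc 32 mm across in a white collar 41 mm across, standing 10 mm above the chest (top 100 mm above the counter); 2 mm to -x and 30 mm to -y: lower chest, just on the manikin's own left of the breastbone. It moves down with the pad; z is up.
- tricuspid (a joint): How far the green tricuspid pad is pressed down, in m: 0 at rest, 0.008 at its hard stop. A spring returns it; it takes about 1.5 N to start, 4 N at 2 mm, 8 N at 5 mm and 12 N at the stop.
- mitral_top (a point): Centre of the top face of the black mitral pad, a flat silicone-faced disc 32 mm across in a white collar 41 mm across, standing 10 mm above the chest (top 100 mm above the counter); 34 mm to -x and 90 mm to -y: the apex, lowest and farthest to the manikin's own left. It moves down with the pad; z is up.
- mitral (a joint): How far the black mitral pad is pressed down, in m: 0 at rest, 0.008 at its hard stop. A spring returns it; it takes about 1.5 N to start, 4 N at 2 mm, 8 N at 5 mm and 12 N at the stop.
- chestpiece: Loose burgundy plastic stethoscope chestpiece, diaphragm side down, left lying on the lower (waist) part of the trainer's chest: 45 mm across, 29 mm tall, a steel stem reaching 32 mm from the centre to -x. Origin: centre of its underside. Not to be moved.
- hammer: Loose steel reflex hammer lying on the counter beside the trainer, 235 mm long, handle along x, cross head with two black rubber ends (64 mm across) at +x, 26 mm high. Origin: on the counter under the shaft, 95 mm from the head. Not to be moved.
- tipbox: Loose closed clear acrylic box of spare ear tips on the counter, 97 x 72 x 39 mm. Origin: centre of its underside. Not to be moved.
- coaster: Loose white ceramic tile coaster with a thin blue border on the counter, 100 x 100 x 10 mm. Origin: centre of its underside. Not to be moved.

How it is judged (in metres and radians):
On the way, in this order (a step that is already met when the one before it is completed fails the run):
1. the aortic (blue) pad is held lightly pressed by the fingers, 2 mm down or more, for 0.7 s, the other three pads up (value of joint aortic above 0.002 m and value of joint each of pulmonary, tricuspid, mitral below 0.001 m and contact force between the fingers and trainer above 0.5 N), for 0.7 s.
2. the pulmonary (yellow) pad is held lightly pressed by the fingers, 2 mm down or more, for 0.7 s, the other three pads up (value of joint pulmonary above 0.002 m and value of joint each of aortic, tricuspid, mitral below 0.001 m and contact force between the fingers and trainer above 0.5 N), for 0.7 s.
3. the tricuspid (green) pad is held lightly pressed by the fingers, 2 mm down or more, for 0.7 s, the other three pads up (value of joint tricuspid above 0.002 m and value of joint each of aortic, pulmonary, mitral below 0.001 m and contact force between the fingers and trainer above 0.5 N), for 0.7 s.
4. the mitral (black) pad is held lightly pressed by the fingers, 2 mm down or more, for 0.7 s, the other three pads up (value of joint mitral above 0.002 m and value of joint each of aortic, pulmonary, tricuspid below 0.001 m and contact force between the fingers and trainer above 0.5 N), for 0.7 s.
At the end, for the whole second after the job is handed in: After the four presses in order: all four pads are up again (less than 1 mm down), and the trainer, chestpiece, hammer, tip box and coaster are at rest within 10 mm of where they stood (value of joint each of aortic, pulmonary, tricuspid, mitral below 0.001 m and distance of each of trainer, chestpiece, hammer, tipbox, coaster from where it was at the start of the episode below 0.01 m and linear speed of trainer below 0.01 m/s); the robot touches nothing.
It fails at once if a pad is pushed down to its stop (more than 7.2 mm) (value of joint any of aortic, pulmonary, tricuspid, mitral above 0.0072 m).
It fails at once if the trainer is pressed or leaned on with more than 20 N (contact force between the arm and trainer above 20 N).
It fails at once if the trainer is shifted by more than 10 mm, lifted or tipped (distance of trainer from where it was at the start of the episode above 0.01 m or angle between trainer's own z axis and vertical above 0.05 rad).
It fails at once if the chestpiece, hammer, tip box or coaster is moved by more than 10 mm or picked up (distance of any of chestpiece, hammer, tipbox, coaster from where it was at the start of the episode above 0.01 m).
It also fails if it takes over 54 s, if anything falls off the work surface, if the arm or the gripper's body presses on something with over 40 N, if the wrist force passes 120 N, or if a joint passes its speed limit or range.

## Working session

There is one attempt and no reset: what is moved stays moved. The work goes in short steps, Python scripts to look and compute and a shell command to move; the robot and the scene stay as the last step left them, time stands still between calls to the robot, and variables do not carry over. Pictures are saved under pics/ and viewed, at most 10 in all, crops included, and the job is handed in when it is done.

```bash
mkdir -p pics; python3 - <<'E'
from rig import robot
import cv2,numpy as np,pickle
s=robot.observe();print({k:np.round(v,3).tolist() for k,v in s.items() if k in('clock','tcp_pos','tool_rot','wrist_force','width')})
f={n:robot.grab_frame(n) for n in('top','side')}
pickle.dump(f,open('f.pkl','wb'))
cv2.imwrite('pics/a.png',cv2.resize(f['top']['frame'],(800,600)));cv2.imwrite('pics/b.png',f['side']['frame'])
E
```

```text
{'clock': 0.0, 'tcp_pos': [0.226, -0.473, 0.208], 'tool_rot': [[0.902, 0.431, -0.0], [0.431, -0.902, 0.001], [0.0, -0.001, -1.0]], 'wrist_force': [-0.813, 0.158, 0.499], 'width': 0.088}
```

View pics/a.png

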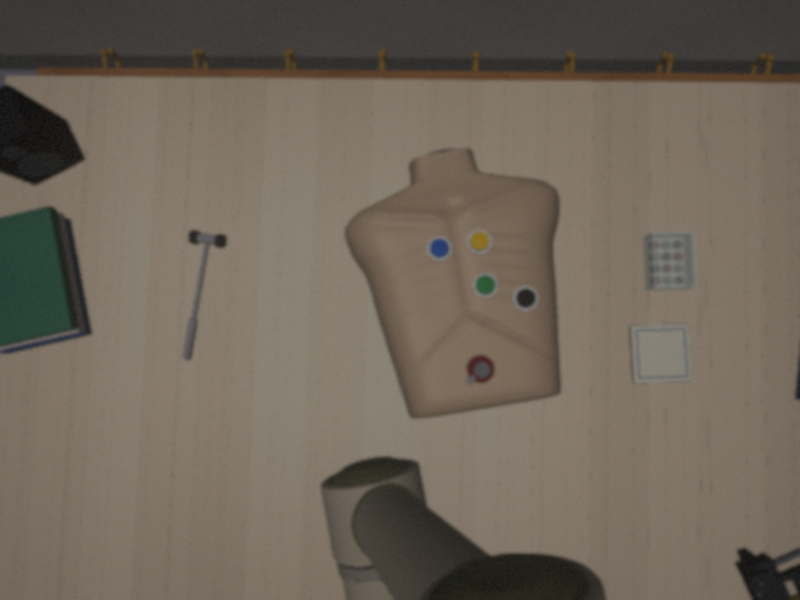

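View pics/b.png

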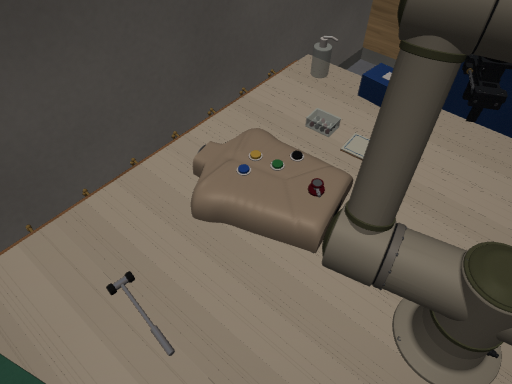

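The top view shows the trainer with blue (440,248), yellow (480,241), green (485,285) and black (526,298) in the 800x600 picture. The chestpiece is at (481,369), and the hammer is far to the left. In the side view the pads are at (244,169), (256,155), (277,164) and (297,155).

```bash
cat > m.py <<'E'
import cv2,numpy as np,pickle
from scipy.spatial.transform import Rotation as R
f=pickle.load(open('f.pkl','rb'))
names=['blue','yellow','green','black']
seed={'top':np.array([[440,248],[480,241],[485,285],[526,298]])*.64,'side':np.array([[244,169],[256,155],[277,164],[297,155]])}
M=np.array([[70,33],[70,-33],[-2,-30],[-34,-90]])/1e3
def mask(hsv,n):
    h,s,v=cv2.split(hsv)
    m={'blue':(h>95)&(h<130)&(s>100),'yellow':(h>17)&(h<32)&(s>140),'green':(h>45)&(h<85)&(s>90),'black':v<60}[n]
    return m.astype(np.uint8)
def ray(g,p):
    Rm=cv2.Rodrigues(g['rvec'])[0];c=-Rm.T@np.ravel(g['tvec'])
    u=cv2.undistortPoints(np.array([[p]],float),g['intrinsics'],None)[0,0]
    d=Rm.T@np.r_[u,1];return c,d/np.linalg.norm(d)
rays={}
for v in('top','side'):
    hsv=cv2.cvtColor(f[v]['frame'],cv2.COLOR_BGR2HSV);P=[]
    for n,s in zip(names,seed[v]):
        k,l,st,ce=cv2.connectedComponentsWithStats(mask(hsv,n))
        ok=[i for i in range(1,k) if st[i,4]>15 and np.hypot(*(ce[i]-s))<8]
        i=max(ok,key=lambda i:st[i,4]);c,d=ray(f[v],ce[i]);rays[v,n]=(c,d)
        X=c+d*(.1-c[2])/d[2];P.append(X[:2]);print(v,n,ce[i].round(1),st[i,4],(X*1e3).round(1))
    P=np.array(P);a=P-P.mean(0);b=M-M.mean(0)
    th=np.arctan2((b[:,0]*a[:,1]-b[:,1]*a[:,0]).sum(),(a*b).sum())
    Rz=np.array([[np.cos(th),-np.sin(th)],[np.sin(th),np.cos(th)]]);t=P.mean(0)-Rz@M.mean(0)
    print(v,'yaw',np.degrees(th),'origin',t,'fit mm\n',((M@Rz.T+t)*1e3).round(1))
for n in names:
    (c1,d1),(c2,d2)=rays['top',n],rays['side',n]
    s=np.linalg.lstsq(np.c_[d1,-d2],c2-c1,rcond=None)[0];a,b=c1+s[0]*d1,c2+s[1]*d2
    print(n,'tri',((a+b)*500).round(1),'gap',(np.linalg.norm(a-b)*1e3).round(1))
E
python3 m.py
```

```text
top blue [280.7 158.3] 83 [618.9 -28.4 100. ]
top yellow [306.5 153.8] 84 [631.9 -93.4 100. ]
top green [310.4 181.8] 81 [ 561.3 -104.4  100. ]
top black [336.3 190.4] 85 [ 541.1 -169.2  100. ]
top yaw 11.256017180137075 origin [ 0.55696009 -0.07448644] fit mm
 [[ 619.2  -28.5]
 [ 632.1  -93.2]
 [ 560.9 -104.3]
 [ 541.2 -169.4]]
side blue [243.3 168.3] 79 [618.7 -25.8 100. ]
side yellow [255.3 154.1] 72 [631.  -90.2 100. ]
side green [277.1 163.5] 74 [ 560.2 -101.2  100. ]
side black [296.8 154.7] 76 [ 540.4 -165.7  100. ]
side yaw 11.028508237679638 origin [ 0.55632134 -0.07124327] fit mm
 [[ 618.7  -25.5]
 [ 631.3  -90.2]
 [ 560.1 -101.1]
 [ 540.2 -166.1]]
blue tri [619.9 -28.   97.3] gap 1.4
yellow tri [633.1 -93.4  96.4] gap 1.1
green tri [ 562.  -104.5   96.4] gap 0.9
black tri [ 542.  -169.4   96.4] gap 1.4
```

Both views agree to within about 3 mm, and the pads fit the given layout. Closing the fingers and travelling over the blue pad.

```bash
python3 -m jog '[{"grip":0,"translation":[27.3,-11.6,0],"rotation":[0,0,0]},{"grip":0,"translation":[27.3,-11.6,0],"rotation":[0,0,0]},{"grip":0,"translation":[27.3,-11.6,0],"rotation":[0,0,0]},{"grip":0,"translation":[27.3,-11.6,0],"rotation":[0,0,0]},{"grip":0,"translation":[27.3,-11.6,0],"rotation":[0,0,0]},{"grip":0,"translation":[27.3,-11.6,0],"rotation":[0,0,0]},{"grip":0,"translation":[27.3,-11.6,0],"rotation":[0,0,0]},{"grip":0,"translation":[27.3,-11.6,0],"rotation":[0,0,0]},{"grip":0,"translation":[27.3,-11.6,0],"rotation":[0,0,0]},{"grip":0,"translation":[27.3,-11.6,0],"rotation":[0,0,0]},{"grip":0,"translation":[27.3,-11.6,0],"rotation":[0,0,0]},{"grip":0,"translation":[27.3,-11.6,0],"rotation":[0,0,0]},{"grip":0,"translation":[27.3,-11.6,0],"rotation":[0,0,0]},{"grip":0,"translation":[27.3,-11.6,0],"rotation":[0,0,0]},{"grip":0,"translation":[27.3,-11.6,0],"rotation":[0,0,0]},{"grip":0,"translation":[27.3,-11.6,0],"rotation":[0,0,0]},{"grip":0,"translation":[27.3,-11.6,0],"rotation":[0,0,0]},{"grip":0,"translation":[27.3,-11.6,0],"rotation":[0,0,0]},{"grip":0,"translation":[27.3,-11.6,0],"rotation":[0,0,0]},{"grip":0,"translation":[27.3,-11.6,0],"rotation":[0,0,0]}]' 10
```

```text
clock: 1.77
tcp_pos: [0.6196, -0.0276, 0.2085]
tool_rot: [[0.902, 0.431, -0.001], [0.431, -0.902, 0.0], [-0.001, -0.0, -1.0]]
wrist_force: [0.9, -0.1, 0.3]
width: 0.0006
grip_force: 0.0
```

```bash
python3 -m jog '[{"grip":0,"translation":[0,0,20],"rotation":[0,0,0]},{"grip":0,"translation":[0,0,20],"rotation":[0,0,0]},{"grip":0,"translation":[0,0,20],"rotation":[0,0,0]},{"grip":0,"translation":[0,0,20],"rotation":[0,0,0]},{"grip":0,"translation":[0,0,10],"rotation":[0,0,0]},{"grip":0,"translation":[0,0,5],"rotation":[0,0,0]},{"grip":0,"translation":[0,0,0],"rotation":[0,0,0]},{"grip":0,"translation":[0,0,0],"rotation":[0,0,0]}]'
python3 - <<'E'
from rig import robot
import cv2,numpy as np
f={n:robot.grab_frame(n)['frame'] for n in('wrist','side')}
cv2.imwrite('pics/c.png',np.hstack([cv2.resize(f['wrist'],(400,300)),cv2.resize(f['side'][110:230,180:340],(400,300))]))
E
```

```text
clock: 2.43
tcp_pos: [0.6194, -0.0291, 0.1148]
tool_rot: [[0.902, 0.431, 0.001], [0.431, -0.902, -0.0], [0.001, 0.001, -1.0]]
wrist_force: [-0.5, -0.2, -0.1]
width: 0.0005
grip_force: 0.0
```

View pics/c.png

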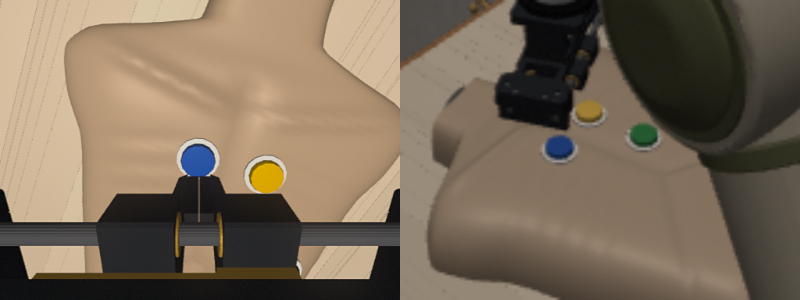

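The wrist view shows the fingertips just below the blue pad (198,158). In the side view the gripper looks offset behind it, so I'll project the TCP and the pad into both views.

```bash
python3 - <<'E'
from rig import robot
import cv2,numpy as np
s=robot.observe();T=np.array(s['tcp_pos']);Rt=np.array(s['tool_rot']);print(T,s['wrist_force'])
pts=np.array([T,T-Rt[:,2]*.064,[.619,-.027,.1],[.6194,-.0291,.1]])
o=[]
for n in('wrist','side'):
    g=robot.grab_frame(n);p=cv2.projectPoints(pts,np.ravel(g['rvec']),np.ravel(g['tvec']),g['intrinsics'],None)[0][:,0];print(n,p.round(1).tolist())
    im=cv2.resize(g['frame'],None,fx=4,fy=4,interpolation=cv2.INTER_CUBIC)
    for q,c in zip(p,[(0,0,255),(255,0,255),(0,255,0),(255,255,0)]): cv2.circle(im,tuple(int(4*x) for x in q),4,c,-1)
    x,y=(p[0]*4).astype(int);x=max(200,x);y=min(max(y,200),im.shape[0]-200);o.append(cv2.convertScaleAbs(im[y-200:y+200,x-200:x+200],alpha=1.6))
cv2.imwrite('pics/d.png',np.hstack(o))
E
```

```text
[ 0.61952773 -0.02909884  0.11516839] [-0.02277833 -0.32383214  0.32445791]
wrist [[253.6, 218.6], [253.3, 276.9], [250.6, 209.4], [253.5, 210.1]]
side [[243.7, 163.5], [243.2, 145.9], [243.5, 168.0], [243.9, 167.5]]
```

View pics/d.png

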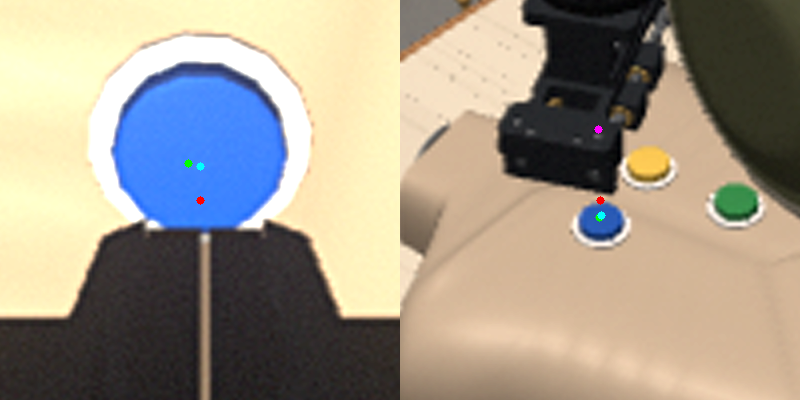

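In the side view the fingers are hidden behind the end of the gripper body, which fits the geometry. In the wrist view the finger edge is at (200,230) and the TCP dot at (200,200), so I'll check the wrist geometry.

```bash
python3 - <<'E'
from rig import robot
import cv2,numpy as np
exec(open('m.py').read().split("rays={}")[0])
s=robot.observe();T=np.array(s['tcp_pos']);Rt=np.array(s['tool_rot'])
g=robot.grab_frame('wrist');Rm=cv2.Rodrigues(np.ravel(g['rvec']))[0];c=-Rm.T@np.ravel(g['tvec'])
print('cam in tool mm',(Rt.T@(c-T)*1e3).round(1),'axis in tool',(Rt.T@Rm[2]).round(2))
q=np.array([[9,0,0],[-9,0,0],[0,17,0],[9,17,0],[9,0,-19],[9,10,0]])/1e3
print(cv2.projectPoints(T+q@Rt.T,np.ravel(g['rvec']),np.ravel(g['tvec']),g['intrinsics'],None)[0][:,0].round(1).tolist())
# edge pixel and pads
for n,p in [('tip edge',(253.6,218.6+30/4))]: print(n,p)
h=cv2.cvtColor(g['frame'],cv2.COLOR_BGR2HSV)
for n in names[:3]:
    k,l,st,ce=cv2.connectedComponentsWithStats(mask(h,n));i=1+np.argmax(st[1:,4]);c0,d=ray(g,ce[i]);print(n,ce[i].round(1),st[i],((c0+d*(.1-c0[2])/d[2])*1e3).round(1))
E
```

```text
cam in tool mm [  76.     0.3 -174.7] axis in tool [-0.3   0.    0.96]
[[253.6, 205.7], [253.6, 231.2], [279.7, 218.6], [280.1, 205.7], [253.6, 217.5], [269.2, 205.7]]
tip edge (253.6, 226.1)
blue [253.  205.3] [ 232  185   43   42 1424] [622.4 -27.1 100. ]
yellow [238.8 351.3] [  42  342  344   15 3217] [501.1 -72.  100. ]
green [  3.  246.5] [  3 246   1   2   2] [515.  123.1 100. ]
```

```bash
python3 -m jog '[{"grip":0,"translation":[1,-1.5,2],"rotation":[0,0,0]},{"grip":0,"translation":[0,0,2],"rotation":[0,0,0]},{"grip":0,"translation":[0,0,2],"rotation":[0,0,0]},{"grip":0,"translation":[0,0,2],"rotation":[0,0,0]},{"grip":0,"translation":[0,0,2],"rotation":[0,0,0]},{"grip":0,"translation":[0,0,2],"rotation":[0,0,0]},{"grip":0,"translation":[0,0,1],"rotation":[0,0,0]},{"grip":0,"translation":[0,0,0],"rotation":[0,0,0]}]'; python3 -m jog '[{"grip":0,"translation":[0,0,1],"rotation":[0,0,0]}]';python3 -m jog '[{"grip":0,"translation":[0,0,1],"rotation":[0,0,0]}]';python3 -m jog '[{"grip":0,"translation":[0,0,1],"rotation":[0,0,0]}]'
python3 - <<'E'
from rig import robot
import cv2,numpy as np
g=robot.grab_frame('wrist');cv2.imwrite('pics/e.png',cv2.resize(g['frame'][150:300,150:350],None,fx=3,fy=3))
E
```

```text
clock: 3.35
tcp_pos: [0.6191, -0.0271, 0.1006]
tool_rot: [[0.902, 0.431, -0.001], [0.431, -0.902, 0.0], [-0.0, -0.0, -1.0]]
wrist_force: [-0.3, 0.2, -0.8]
width: 0.0004
grip_force: 0.0
clock: 3.43
tcp_pos: [0.6193, -0.0272, 0.1001]
tool_rot: [[0.902, 0.431, 0.0], [0.431, -0.902, -0.0], [0.0, 0.0, -1.0]]
wrist_force: [0.4, 0.4, 0.3]
width: 0.0002
grip_force: 0.0
clock: 3.52
tcp_pos: [0.6193, -0.0272, 0.099]
tool_rot: [[0.902, 0.431, 0.0], [0.431, -0.902, -0.0], [0.0, 0.0, -1.0]]
wrist_force: [1.7, -0.8, 0.3]
width: 0.0003
grip_force: 0.0
clock: 3.6
tcp_pos: [0.6193, -0.0272, 0.0979]
tool_rot: [[0.902, 0.431, 0.0], [0.431, -0.902, -0.0], [0.0, 0.0, -1.0]]
wrist_force: [-0.1, 0.5, 0.7]
width: 0.0006
grip_force: 0.0
```

View pics/e.png

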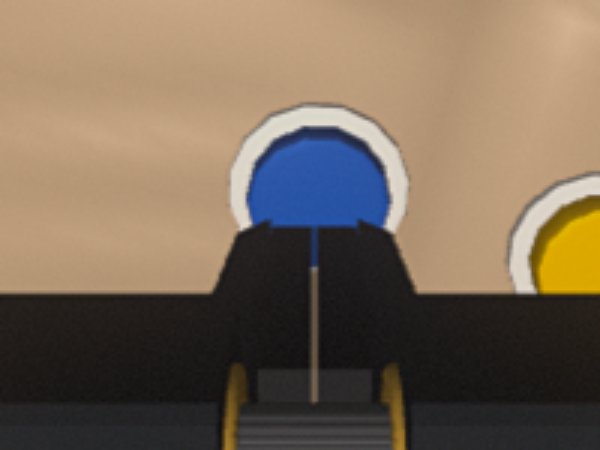

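The wrist picture shows the tip edge at (315,227), covering the lower third of the blue pad. There is no clear contact force yet, so I'll continue in 1 mm steps.

```bash
for i in 1 2 ; do python3 -m jog '[{"grip":0,"translation":[0,0,1],"rotation":[0,0,0]},{"grip":0,"translation":[0,0,0],"rotation":[0,0,0]}]' | egrep 'clock|tcp|wrist' ; done; python3 - <<'E'
from rig import robot
print(robot.observe()['wrist_force'],robot.observe()['joint_torque'])
E
```

```text
clock: 3.82
tcp_pos: [0.6192, -0.0272, 0.0967]
wrist_force: [0.4, 0.7, -0.4]
clock: 3.98
tcp_pos: [0.6192, -0.0271, 0.0958]
wrist_force: [0.3, 0.5, 0.4]
[0.31024488 0.48400982 0.40889918] [ 2.60233843e-03 -5.22080147e+01 -2.39066398e+01  5.62766183e-02
 -7.73968035e-02  1.82312083e-04]
```

```bash
for i in 1 2 3; do python3 -m jog '[{"grip":0,"translation":[0,0,1],"rotation":[0,0,0]},{"grip":0,"translation":[0,0,0],"rotation":[0,0,0]}]' | egrep 'clock|tcp|wrist' ; done; python3 - <<'E'
from rig import robot
import cv2,numpy as np
g=robot.grab_frame('wrist');cv2.imwrite('pics/g.png',cv2.resize(g['frame'][150:300,150:350],None,fx=3,fy=3))
E
```

```text
clock: 4.15
tcp_pos: [0.6191, -0.0272, 0.0947]
wrist_force: [0.3, 0.1, 0.1]
clock: 4.32
tcp_pos: [0.6192, -0.0271, 0.0937]
wrist_force: [0.2, 0.6, -0.2]
clock: 4.48
tcp_pos: [0.6192, -0.0272, 0.0928]
wrist_force: [-0.9, 0.6, 0.2]
```

View pics/g.png

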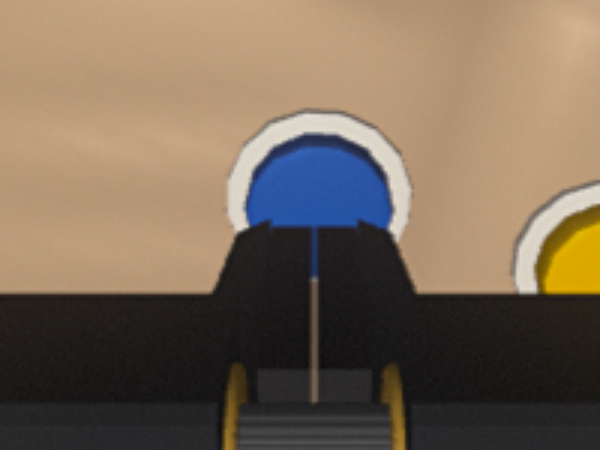

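```bash
for i in 1 2 3 4; do python3 -m jog '[{"grip":0,"translation":[0,0,1],"rotation":[0,0,0]},{"grip":0,"translation":[0,0,0],"rotation":[0,0,0]}]' | egrep 'clock|tcp|wrist' ; done
```

```text
clock: 4.7
tcp_pos: [0.6192, -0.0272, 0.0917]
wrist_force: [0.0, 0.8, 0.2]
clock: 4.87
tcp_pos: [0.6191, -0.0271, 0.0907]
wrist_force: [0.6, -0.1, 0.0]
clock: 5.03
tcp_pos: [0.6191, -0.0272, 0.0897]
wrist_force: [0.8, 0.3, -0.0]
clock: 5.2
tcp_pos: [0.6191, -0.0272, 0.0887]
wrist_force: [0.7, -0.4, 0.2]
```

```bash
for i in 1 2 3 4; do python3 -m jog '[{"grip":0,"translation":[0,0,1],"rotation":[0,0,0]},{"grip":0,"translation":[0,0,0],"rotation":[0,0,0]}]' | egrep 'clock|tcp|wrist' ; done;  python3 - <<'E'
from rig import robot
import cv2,numpy as np
a=[robot.grab_frame(n)['frame'] for n in('wrist','side','top')]
cv2.imwrite('pics/h.png',np.hstack([cv2.resize(a[0][150:300,190:320],(260,300)),cv2.convertScaleAbs(cv2.resize(a[1][125:200,205:270],(260,300)),alpha=1.6),cv2.convertScaleAbs(cv2.resize(a[2][120:195,250:315],(260,300)),alpha=1.6)]))
E
```

```text
clock: 5.37
tcp_pos: [0.6191, -0.0271, 0.0877]
wrist_force: [-0.2, 0.4, 0.7]
clock: 5.53
tcp_pos: [0.6191, -0.0272, 0.0867]
wrist_force: [0.3, 0.0, 0.5]
clock: 5.7
tcp_pos: [0.6191, -0.0271, 0.0857]
wrist_force: [0.1, 0.4, 0.4]
clock: 5.87
tcp_pos: [0.6191, -0.0271, 0.0847]
wrist_force: [-0.6, 0.5, 0.3]
```

View pics/h.png

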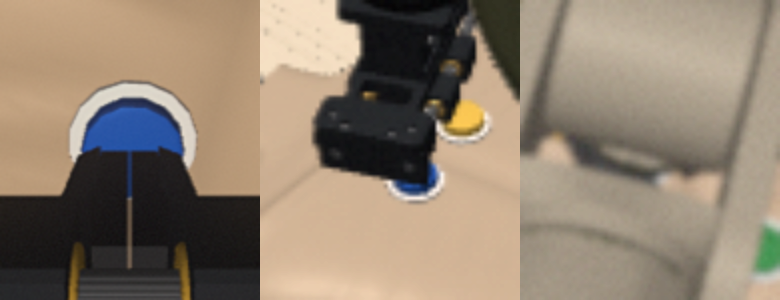

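```bash
for i in 1 2 3 4; do python3 -m jog '[{"grip":0,"translation":[0,0,1],"rotation":[0,0,0]},{"grip":0,"translation":[0,0,0],"rotation":[0,0,0]}]' | egrep 'tcp|wrist' ; done
```

```text
tcp_pos: [0.6191, -0.0271, 0.0838]
wrist_force: [-0.0, 0.4, 0.3]
tcp_pos: [0.6191, -0.0272, 0.0827]
wrist_force: [0.3, -0.6, -1.0]
tcp_pos: [0.6192, -0.0271, 0.0817]
wrist_force: [-0.9, 0.3, -0.5]
tcp_pos: [0.6191, -0.0272, 0.0807]
wrist_force: [-0.2, -0.2, 0.8]
```

```bash
python3 - <<'E'
from rig import robot
import cv2,numpy as np
from scipy.optimize import fsolve
s=robot.observe();T=np.array(s['tcp_pos']);Rt=np.array(s['tool_rot']);print(s['wrist_force'])
g=robot.grab_frame('wrist')
h=cv2.cvtColor(g['frame'],cv2.COLOR_BGR2HSV);col=h[170:260,245]
m=(cv2.inRange(h,(95,100,0),(130,255,255))>0);ys,xs=np.where(m[150:300,200:310])
print('blue cols',xs.min()+200,xs.max()+200,'rows',ys.min()+150,ys.max()+150)
print('col245 V',[int(v) for v in col[:,2]][30:75])
P=np.array([.6195,-.027,.1]);th=np.linspace(0,2*np.pi,33)
c=np.array([P+[.016*np.cos(t),.016*np.sin(t),0] for t in th]);q=cv2.projectPoints(c,np.ravel(g['rvec']),np.ravel(g['tvec']),g['intrinsics'],None)[0][:,0]
print('pad predicted at z=.1: cols',q[:,0].min(),q[:,0].max(),'rows',q[:,1].min(),q[:,1].max())
E
```

```text
[-0.24500673 -0.17812742  0.79703188]
blue cols 231 281 rows 202 251
col245 V [220, 223, 225, 135, 81, 82, 91, 102, 144, 179, 174, 173, 169, 167, 168, 167, 168, 166, 166, 166, 166, 167, 167, 169, 171, 97, 39, 35, 38, 35, 33, 36, 34, 33, 35, 35, 34, 32, 31, 32, 33, 32, 28, 34, 31]
pad predicted at z=.1: cols 226.30347019737002 280.74054338900976 rows 205.70588815802034 255.26127538575815
```

```bash
for i in 1 2 3 4; do python3 -m jog '[{"grip":0,"translation":[0,0,1],"rotation":[0,0,0]},{"grip":0,"translation":[0,0,0],"rotation":[0,0,0]}]' | egrep 'tcp|wrist' ; done
```

```text
tcp_pos: [0.6191, -0.0272, 0.0798]
wrist_force: [-0.3, 0.2, -0.3]
tcp_pos: [0.6191, -0.0271, 0.0787]
wrist_force: [-0.6, 0.4, 0.3]
tcp_pos: [0.6191, -0.0272, 0.0777]
wrist_force: [0.4, -0.7, 0.2]
tcp_pos: [0.6192, -0.0272, 0.0767]
wrist_force: [0.7, 0.2, -0.7]
```

```bash
for i in 1 2 3 4; do python3 -m jog '[{"grip":0,"translation":[0,0,1],"rotation":[0,0,0]},{"grip":0,"translation":[0,0,0],"rotation":[0,0,0]}]' | egrep 'clock|tcp|wrist' ; done; python3 - <<'E'
from rig import robot
import cv2,numpy as np
a=[robot.grab_frame(n)['frame'] for n in('wrist','side')]
cv2.imwrite('pics/i.png',np.hstack([cv2.resize(a[0][150:300,190:320],(390,450)),cv2.convertScaleAbs(cv2.resize(a[1][125:200,205:270],(390,450)),alpha=1.6)]))
E
```

```text
clock: 7.57
tcp_pos: [0.6191, -0.0271, 0.0757]
wrist_force: [-0.0, 0.5, 0.2]
clock: 7.73
tcp_pos: [0.6192, -0.0272, 0.0748]
wrist_force: [-0.1, -0.6, 0.6]
clock: 7.9
tcp_pos: [0.6191, -0.0272, 0.0738]
wrist_force: [1.2, 0.7, 0.3]
clock: 8.07
tcp_pos: [0.6192, -0.0271, 0.0728]
wrist_force: [0.2, 0.1, 0.0]
```

View pics/i.png

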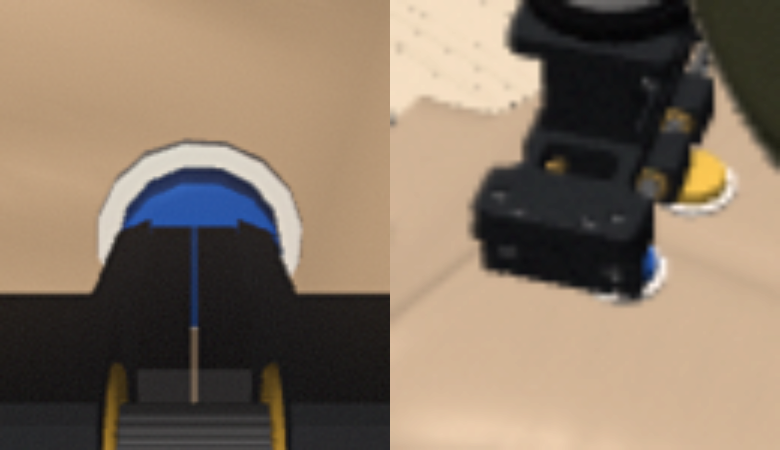

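```bash
for i in 1 2 3 4; do python3 -m jog '[{"grip":0,"translation":[0,0,1],"rotation":[0,0,0]},{"grip":0,"translation":[0,0,0],"rotation":[0,0,0]}]' | egrep 'tcp|wrist' ; done
```

```text
tcp_pos: [0.6192, -0.0272, 0.0718]
wrist_force: [-0.7, 0.1, -0.7]
tcp_pos: [0.6191, -0.0272, 0.0707]
wrist_force: [-0.4, 0.8, -1.1]
tcp_pos: [0.6192, -0.0272, 0.07]
wrist_force: [-1.6, -0.5, 3.3]
tcp_pos: [0.6192, -0.0272, 0.0691]
wrist_force: [-1.1, 0.4, 3.7]
```

Contact is at TCP z ≈ 0.071, so the closed fingers end about 29 mm short of the reported TCP. Pressing 2 mm further and holding for about 1.2 s.

```bash
python3 -m jog '[{"grip":0,"translation":[0,0,1],"rotation":[0,0,0]},{"grip":0,"translation":[0,0,0],"rotation":[0,0,0]}]' | egrep 'tcp|wrist' ; python3 -m jog '[{"grip":0,"translation":[0,0,1],"rotation":[0,0,0]},{"grip":0,"translation":[0,0,0],"rotation":[0,0,0]}]' | egrep 'tcp|wrist' ; for i in 1 2 3; do python3 -m jog '[{"grip":0,"translation":[0,0,0],"rotation":[0,0,0]},{"grip":0,"translation":[0,0,0],"rotation":[0,0,0]},{"grip":0,"translation":[0,0,0],"rotation":[0,0,0]},{"grip":0,"translation":[0,0,0],"rotation":[0,0,0]}]' | egrep 'clock|tcp|wrist';done
```

```text
tcp_pos: [0.6193, -0.0272, 0.0681]
wrist_force: [-1.6, 0.4, 5.0]
tcp_pos: [0.6193, -0.0272, 0.0671]
wrist_force: [-2.9, 0.8, 6.3]
clock: 9.5
tcp_pos: [0.6193, -0.0272, 0.0673]
wrist_force: [-2.6, -0.3, 5.2]
clock: 9.83
tcp_pos: [0.6193, -0.0272, 0.0673]
wrist_force: [-3.0, 1.0, 5.1]
clock: 10.17
tcp_pos: [0.6193, -0.0272, 0.0673]
wrist_force: [-1.3, -0.5, 6.5]
```

```bash
python3 -m jog '[{"grip":0,"translation":[0,0,-6],"rotation":[0,0,0]},{"grip":0,"translation":[0,0,-12],"rotation":[0,0,0]},{"grip":0,"translation":[0,0,-12],"rotation":[0,0,0]},{"grip":0,"translation":[0,0,0],"rotation":[0,0,0]},{"grip":0,"translation":[-4.1,16,0],"rotation":[0,0,0]},{"grip":0,"translation":[-4.1,16,0],"rotation":[0,0,0]},{"grip":0,"translation":[-4.1,16,0],"rotation":[0,0,0]},{"grip":0,"translation":[-4.1,16,0],"rotation":[0,0,0]},{"grip":0,"translation":[0,0,0],"rotation":[0,0,0]},{"grip":0,"translation":[0,0,10],"rotation":[0,0,0]},{"grip":0,"translation":[0,0,8],"rotation":[0,0,0]},{"grip":0,"translation":[0,0,4],"rotation":[0,0,0]},{"grip":0,"translation":[0,0,2],"rotation":[0,0,0]},{"grip":0,"translation":[0,0,0],"rotation":[0,0,0]}]'; for i in 1 2 3; do python3 -m jog '[{"grip":0,"translation":[0,0,1],"rotation":[0,0,0]},{"grip":0,"translation":[0,0,0],"rotation":[0,0,0]}]' | egrep 'tcp|wrist' ; done
```

```text
clock: 11.33
tcp_pos: [0.6317, -0.0913, 0.0721]
tool_rot: [[0.902, 0.432, -0.001], [0.432, -0.902, 0.0], [-0.001, -0.001, -1.0]]
wrist_force: [0.5, 0.2, -0.2]
width: 0.0003
grip_force: 0.0
tcp_pos: [0.6321, -0.0918, 0.0721]
wrist_force: [-0.2, -0.3, -0.3]
tcp_pos: [0.6321, -0.0919, 0.071]
wrist_force: [0.7, -0.1, -0.3]
tcp_pos: [0.6321, -0.092, 0.0701]
wrist_force: [-1.0, 0.0, 1.7]
```

Contact again at about 0.0708. Going down 3 mm more, then holding.

```bash
for i in 1 2 3; do python3 -m jog '[{"grip":0,"translation":[0,0,1],"rotation":[0,0,0]},{"grip":0,"translation":[0,0,0],"rotation":[0,0,0]}]' | egrep 'tcp|wrist' ; done; for i in 1 2 3; do python3 -m jog '[{"grip":0,"translation":[0,0,0],"rotation":[0,0,0]},{"grip":0,"translation":[0,0,0],"rotation":[0,0,0]},{"grip":0,"translation":[0,0,0],"rotation":[0,0,0]},{"grip":0,"translation":[0,0,0],"rotation":[0,0,0]}]' | egrep 'clock|tcp|wrist';done
```

```text
tcp_pos: [0.6321, -0.092, 0.0692]
wrist_force: [0.1, 0.5, 3.5]
tcp_pos: [0.6321, -0.092, 0.0681]
wrist_force: [-1.7, -0.1, 3.9]
tcp_pos: [0.6322, -0.092, 0.0672]
wrist_force: [-1.4, 1.0, 7.0]
clock: 12.67
tcp_pos: [0.6321, -0.092, 0.0673]
wrist_force: [-1.3, 0.7, 5.6]
clock: 13.0
tcp_pos: [0.6322, -0.092, 0.0673]
wrist_force: [-0.9, 1.2, 5.6]
clock: 13.33
tcp_pos: [0.6322, -0.092, 0.0673]
wrist_force: [-1.1, 1.0, 5.7]
```

```bash
python3 -m jog '[{"grip":0,"translation":[0,0,-6],"rotation":[0,0,0]},{"grip":0,"translation":[0,0,-12],"rotation":[0,0,0]},{"grip":0,"translation":[0,0,-12],"rotation":[0,0,0]},{"grip":0,"translation":[0,0,0],"rotation":[0,0,0]},{"grip":0,"translation":[-13.8,-4.2,0],"rotation":[0,0,0]},{"grip":0,"translation":[-13.8,-4.2,0],"rotation":[0,0,0]},{"grip":0,"translation":[-13.8,-4.2,0],"rotation":[0,0,0]},{"grip":0,"translation":[-13.8,-4.2,0],"rotation":[0,0,0]},{"grip":0,"translation":[-13.8,-4.2,0],"rotation":[0,0,0]},{"grip":0,"translation":[0,0,0],"rotation":[0,0,0]},{"grip":0,"translation":[0,0,10],"rotation":[0,0,0]},{"grip":0,"translation":[0,0,8],"rotation":[0,0,0]},{"grip":0,"translation":[0,0,4],"rotation":[0,0,0]},{"grip":0,"translation":[0,0,3],"rotation":[0,0,0]},{"grip":0,"translation":[0,0,0],"rotation":[0,0,0]}]'; for i in 1 2 ; do python3 -m jog '[{"grip":0,"translation":[0,0,1],"rotation":[0,0,0]},{"grip":0,"translation":[0,0,0],"rotation":[0,0,0]}]' | egrep 'tcp|wrist' ; done
```

```text
clock: 14.58
tcp_pos: [0.5607, -0.1026, 0.0709]
tool_rot: [[0.902, 0.431, -0.001], [0.431, -0.902, 0.001], [-0.001, -0.001, -1.0]]
wrist_force: [-0.1, -0.3, -0.4]
width: 0.0004
grip_force: 0.0
tcp_pos: [0.5608, -0.1028, 0.0708]
wrist_force: [-0.2, -0.6, 0.1]
tcp_pos: [0.5609, -0.1028, 0.0702]
wrist_force: [0.7, 0.3, 2.9]
```

```bash
for i in 1 2 3; do python3 -m jog '[{"grip":0,"translation":[0,0,1],"rotation":[0,0,0]},{"grip":0,"translation":[0,0,0],"rotation":[0,0,0]}]' | egrep 'tcp|wrist' ; done; for i in 1 2 3; do python3 -m jog '[{"grip":0,"translation":[0,0,0],"rotation":[0,0,0]},{"grip":0,"translation":[0,0,0],"rotation":[0,0,0]},{"grip":0,"translation":[0,0,0],"rotation":[0,0,0]},{"grip":0,"translation":[0,0,0],"rotation":[0,0,0]}]' | egrep 'clock|tcp|wrist';done
```

```text
tcp_pos: [0.5609, -0.1028, 0.0692]
wrist_force: [0.0, -0.0, 3.3]
tcp_pos: [0.5609, -0.1028, 0.0682]
wrist_force: [0.5, 1.6, 5.1]
tcp_pos: [0.5609, -0.1028, 0.0672]
wrist_force: [0.3, 2.0, 6.0]
clock: 15.75
tcp_pos: [0.561, -0.1028, 0.0673]
wrist_force: [0.4, 0.8, 5.1]
clock: 16.08
tcp_pos: [0.5609, -0.1028, 0.0673]
wrist_force: [-0.7, 0.8, 6.0]
clock: 16.42
tcp_pos: [0.5609, -0.1028, 0.0673]
wrist_force: [-0.8, 1.1, 5.8]
```

```bash
python3 -m jog '[{"grip":0,"translation":[0,0,-6],"rotation":[0,0,0]},{"grip":0,"translation":[0,0,-12],"rotation":[0,0,0]},{"grip":0,"translation":[0,0,-12],"rotation":[0,0,0]},{"grip":0,"translation":[0,0,0],"rotation":[0,0,0]},{"grip":0,"translation":[-11.5,12.5,0],"rotation":[0,0,0]},{"grip":0,"translation":[-11.5,12.5,0],"rotation":[0,0,0]},{"grip":0,"translation":[-11.5,12.5,0],"rotation":[0,0,0]},{"grip":0,"translation":[-11.5,12.5,0],"rotation":[0,0,0]},{"grip":0,"translation":[0,0,0],"rotation":[0,0,0]},{"grip":0,"translation":[0,0,10],"rotation":[0,0,0]},{"grip":0,"translation":[0,0,8],"rotation":[0,0,0]},{"grip":0,"translation":[0,0,4],"rotation":[0,0,0]},{"grip":0,"translation":[0,0,3],"rotation":[0,0,0]},{"grip":0,"translation":[0,0,0],"rotation":[0,0,0]}]'; for i in 1 2 ; do python3 -m jog '[{"grip":0,"translation":[0,0,1],"rotation":[0,0,0]},{"grip":0,"translation":[0,0,0],"rotation":[0,0,0]}]' | egrep 'tcp|wrist' ; done
```

```text
clock: 17.58
tcp_pos: [0.5406, -0.1669, 0.071]
tool_rot: [[0.902, 0.432, -0.001], [0.432, -0.902, 0.001], [-0.001, -0.001, -1.0]]
wrist_force: [-0.2, -0.4, -0.7]
width: 0.0003
grip_force: 0.0
tcp_pos: [0.5409, -0.1676, 0.071]
wrist_force: [-0.0, 0.0, -0.5]
tcp_pos: [0.541, -0.1677, 0.0702]
wrist_force: [0.5, 0.4, 1.5]
```

```bash
for i in 1 2 3; do python3 -m jog '[{"grip":0,"translation":[0,0,1],"rotation":[0,0,0]},{"grip":0,"translation":[0,0,0],"rotation":[0,0,0]}]' | egrep 'tcp|wrist' ; done; for i in 1 2 3; do python3 -m jog '[{"grip":0,"translation":[0,0,0],"rotation":[0,0,0]},{"grip":0,"translation":[0,0,0],"rotation":[0,0,0]},{"grip":0,"translation":[0,0,0],"rotation":[0,0,0]},{"grip":0,"translation":[0,0,0],"rotation":[0,0,0]}]' | egrep 'clock|tcp|wrist';done
```

```text
tcp_pos: [0.541, -0.1677, 0.0692]
wrist_force: [-0.0, 2.0, 2.6]
tcp_pos: [0.541, -0.1677, 0.0681]
wrist_force: [-0.5, 2.1, 4.2]
tcp_pos: [0.541, -0.1677, 0.0672]
wrist_force: [0.7, 2.1, 5.9]
clock: 18.75
tcp_pos: [0.541, -0.1677, 0.0673]
wrist_force: [0.1, 2.5, 5.9]
clock: 19.08
tcp_pos: [0.541, -0.1677, 0.0673]
wrist_force: [0.7, 1.5, 5.9]
clock: 19.42
tcp_pos: [0.541, -0.1677, 0.0673]
wrist_force: [-0.1, 2.6, 6.5]
```

Now lifting clear and moving aside, then re-measuring the pads before handing in.

```bash
python3 -m jog '[{"grip":0,"translation":[0,0,-6],"rotation":[0,0,0]},{"grip":0,"translation":[0,0,-15],"rotation":[0,0,0]},{"grip":0,"translation":[0,0,-25],"rotation":[0,0,0]},{"grip":0,"translation":[0,0,-30],"rotation":[0,0,0]},{"grip":0,"translation":[0,0,-30],"rotation":[0,0,0]},{"grip":0,"translation":[0,0,-25],"rotation":[0,0,0]},{"grip":0,"translation":[-25,14,0],"rotation":[0,0,0]},{"grip":0,"translation":[-25,14,0],"rotation":[0,0,0]},{"grip":0,"translation":[-25,14,0],"rotation":[0,0,0]},{"grip":0,"translation":[-25,14,0],"rotation":[0,0,0]},{"grip":0,"translation":[-25,14,0],"rotation":[0,0,0]},{"grip":0,"translation":[-25,14,0],"rotation":[0,0,0]},{"grip":0,"translation":[-25,14,0],"rotation":[0,0,0]},{"grip":0,"translation":[-25,14,0],"rotation":[0,0,0]},{"grip":0,"translation":[-25,14,0],"rotation":[0,0,0]},{"grip":0,"translation":[-25,14,0],"rotation":[0,0,0]},{"grip":0,"translation":[-10,6,0],"rotation":[0,0,0]},{"grip":0,"translation":[0,0,0],"rotation":[0,0,0]},{"grip":0,"translation":[0,0,0],"rotation":[0,0,0]},{"grip":0,"translation":[0,0,0],"rotation":[0,0,0]}]'
python3 - <<'E'
from rig import robot
import pickle,cv2
f={n:robot.grab_frame(n) for n in('top','side')};pickle.dump(f,open('f.pkl','wb'));cv2.imwrite('pics/z.png',f['top']['frame'])
E
python3 m.py | egrep 'top|side|tri'
```

```text
clock: 21.08
tcp_pos: [0.3698, -0.4105, 0.1979]
tool_rot: [[0.902, 0.432, -0.0], [0.432, -0.902, 0.001], [0.0, -0.001, -1.0]]
wrist_force: [-0.1, -0.4, -1.3]
width: 0.0005
grip_force: 0.0
top blue [280.7 158.4] 84 [618.8 -28.5 100. ]
top yellow [306.5 153.8] 82 [632.  -93.3 100. ]
top green [310.3 181.8] 78 [ 561.2 -104.2  100. ]
top black [336.2 190.4] 84 [ 541.1 -169.1  100. ]
top yaw 11.264054700980402 origin [ 0.55690956 -0.0744122 ] fit mm
side blue [243.3 168.3] 79 [618.7 -25.8 100. ]
side yellow [255.3 154.1] 72 [631.  -90.2 100. ]
side green [277.1 163.5] 74 [ 560.2 -101.2  100. ]
side black [296.8 154.7] 76 [ 540.4 -165.7  100. ]
side yaw 11.028508237679638 origin [ 0.55632134 -0.07124327] fit mm
blue tri [619.8 -28.1  97.4] gap 1.5
yellow tri [633.  -93.3  96.5] gap 1.0
green tri [ 561.9 -104.3   96.6] gap 0.9
black tri [ 541.9 -169.3   96.4] gap 1.4
```

View pics/z.png

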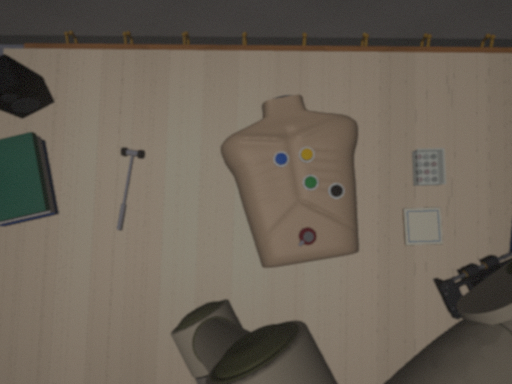

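The final top view shows nothing has moved: the pads are at (281,158), (307,154), (310,182) and (336,190), as before. The arm is clear of everything, with the gripper at (475,280).

```bash
python3 -c "
from rig import robot
print(robot.sign_off())"
```

```text
the job is handed in; nothing more can be done
None
```

I pressed blue, yellow, green and black in that order, about 3.5 mm down at about 6 N by my estimate, held each for over 1 s and came fully off; nothing had visibly moved, and I handed the job in after about 21 s (no verdict was shown).

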